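# Chock the oil bottles on the serving plank

## Robot

A 6-joint arm with a two-finger parallel gripper is mounted at the origin on the work surface. World frame = base frame: x ahead of the robot, y to its left, z up, the work surface at z = 0. Lengths are in m, angles in degrees, forces in N, time in s.
With the tool pointing down it reaches from about 0.375 to 0.9 m from the base axis. Payload 3.1 kg.
Tool frame: the origin (TCP) lies on the centre line of the jaws, within the pads' length; the fingertips stand 25 mm ahead of it and the grasp point (between the pads) lies 6 mm ahead of it; z points along the fingers, y is the line along which they close (so a half turn about z gives the same grasp; the last joint's range is limited). The gripper opens to 87 mm and grips with 3 to 60 N. Pads are 19 mm wide; open, the fingers measure 117 mm over their backs; the gripper's body (75 mm by 190 mm) begins 51 mm behind the grasp point.
Start: joints at [56.35, 30.224, 82.088, -0, 67.689, -10.227], TCP at [0.248, 0.573, 0.248] pointing down, gripper open.
Joint ranges: [-176.69, 176.69], [-43.24, 126.21], [12.49, 139.97], [-82, 262], [0, 151.66], [-163.58, 163.58]. Speed limits (degrees/s): [159.86, 159.86, 180, 180, 180, 180].

## Interface

Orientations are given as a 3x3 rotation matrix whose columns are the frame's x, y, z axes.
In Python, from rig import read_state, capture, camera_params, hand_in gives the robot as it stands.
- The arm moves only by the tool apply_moves, never from a script. Its argument "rows" is a list of rows, each an object of numbers: "x", "y", "z": the shift along the tool's x, y, z in mm; "rx", "ry", "rz": the turn, a rotation vector about the tool's x, y, z in units of 6 degrees (1.0 is 6 degrees); "claw": the closure in counts, from 0 (fully open) to 255 (shut). A call has 1 to 10 rows; each row is the pose to reach, as a shift and turn from the pose commanded when the call began, along the tool's axes at that moment; what a row does not reach only later rows make up. A row lasts 1/8 s, in which the tool goes at most 62.5 mm and 10.7 degrees, less where a joint would pass 70% of its speed; a pose out of reach is approached as far as the arm can. A call with a gripper value outside its range is refused whole. The fingers move at their own pace and stop on an object; the grip force is fixed at half the most. Time passes only in rows, so rows that repeat a pose let the fingers close. It gives the time, the measured TCP pose, the force, the opening and the grip force at its end, in the units of the state.
- read_state(): the state, without advancing time (a new reading comes with each control period).
- capture(name): name is "scene" or "top"; returns (picture, depth): 420x560x3 uint8, red, green, blue; 420x560 float32, m along the optical axis (not along the pixel's ray), 0 where there is no reading.
- camera_params(name): a dict with "fx", "fy", "cx", "cy" (pixels), "xyz" and "orientation" of the camera in the world. Camera axes: x right, y up, looking along -z (the intrinsics and any distortion apply to the point x, -y, -z); pixel columns grow to the right and rows downward; lengths in m; the calibration is good to about 2 mm. A picture is of the moment at which its call begins. camera_params takes no time and is no camera call.
- hand_in(): hands the job in; it is judged then, once.
The state is a dict: "time_s": time; "joint_positions": joint angles; "qvel": joint speeds; "tau": joint torques, N m; "position": TCP position; "tcp_rot": TCP orientation; "force": force on the tool from outside, world axes, zero at the start; "moment": the same for the moment, N m; "opening": opening from 0.0 (shut) to 1.0 (fully open); "grasp_force": force on a finger pad.
Only numpy, scipy, OpenCV 4.12 (cv2) and the standard library are available. Lean on these libraries where they do the work, as an engineer would, in place of code of your own. Each camera call takes 0.05 s, during which the arm holds its last target. There are 200 camera calls.

## Task

Three full oil bottles lie side by side on the dark serving plank, which is about to be carried out, and they have rolled apart. Close them up into one row, each bottle against the next, and chock the row with the two white wedges, one at each end: thin edge in under the outer bottle, slope snug against it, square to the bottle and about the middle of its straight body. Keep the bottles lying on the plank, and leave the other things where they are.

Things in the scene. Friction and masses are not known exactly. Their poses are not given: they have to be found in the camera images.
- plank: dark wooden serving plank fixed on the bench, 230 x 440 x 18 mm. Origin: centre of its underside (bench level); x across it (away from the robot at yaw 0), y along its length, z up; its top is 18 mm above the origin. Its yaw varies within 0.25 rad.
- bottle_left_mid (a point): The outer bottle at the robot's left (+y) end: full green glass oil bottle, 0.45 kg, lying on its side on the plank, free to roll along the plank. Straight body 58 mm in diameter, 128 long, then shoulder and neck, black cap; 204 overall. Point: on the axis at the middle of the straight body, 29 mm above the plank's top. x runs along the bottle to the neck (away from the robot); y, z turn as it rolls.
- bottle_middle_mid (a point): The bottle between the two others: full green glass oil bottle, 0.45 kg, lying on its side on the plank, free to roll along the plank. Straight body 58 mm in diameter, 128 long, then shoulder and neck, black cap; 204 overall. Point: on the axis at the middle of the straight body, 29 mm above the plank's top. x runs along the bottle to the neck (away from the robot); y, z turn as it rolls.
- bottle_right_mid (a point): The outer bottle at the robot's right (-y) end: full green glass oil bottle, 0.45 kg, lying on its side on the plank, free to roll along the plank. Straight body 58 mm in diameter, 128 long, then shoulder and neck, black cap; 204 overall. Point: on the axis at the middle of the straight body, 29 mm above the plank's top. x runs along the bottle to the neck (away from the robot); y, z turn as it rolls.
- chock_a_mid (a point): White plastic wedge left of the plank, 90 g (both alike, either fits either end): 70 mm from 2 mm thin edge to heel, straight slope up to 44 high at the heel, 60 wide between upright sides. Axes: x thin edge to heel, y across, z up. Point: between the sides, 15 above the underside, 45 from thin edge, 25 from heel. Slope touching a bottle: point 56, thin edge 11 mm from its axis (horizontally).
- chock_b_mid (a point): White plastic wedge right of the plank, 90 g (both alike, either fits either end): 70 mm from 2 mm thin edge to heel, straight slope up to 44 high at the heel, 60 wide between upright sides. Axes: x thin edge to heel, y across, z up. Point: between the sides, 15 above the underside, 45 from thin edge, 25 from heel. Slope touching a bottle: point 56, thin edge 11 mm from its axis (horizontally).
- sauce_bowl: Bystander: black stoneware bowl with a grey floor, 100 mm across, 45 high, right, beyond the wedge. Origin: centre of its underside; leave it alone.
- ramekin_left: Bystander: small white pot, 72 mm across, 42 high, left, beyond the wedge. Origin: centre of its underside; leave it alone.
- ramekin_near: Bystander: small white pot, 72 mm across, 42 high, between robot and plank, to the left. Origin: centre of its underside; leave it alone.
- turner: Bystander: turner lying flat, 270 mm long, black handle, steel blade, right, between robot and wedge. Origin: centre of its underside; leave it alone.
- spoon: Bystander: steel spoon lying flat, 190 mm long, beyond the plank. Origin: centre of its underside; leave it alone.
There are look-alikes about, which are no part of the job. What is shaped like the part that bears chock_a_mid but orange is not meant.

How it is judged (in metres and radians):
At the end, for the whole second after the job is handed in: Bottles lying on the plank in a row, neighbours' centres under 64 mm apart (58 touching). At each end a wedge flat on the plank, thin edge to the outer bottle, its point 50-64 mm from the bottle's axis (56 touching), within 35 mm of the body's middle, square within 0.15 rad. All at rest (horizontal distance between bottle_left_mid and bottle_middle_mid below 0.064 m and horizontal distance between bottle_middle_mid and bottle_right_mid below 0.064 m and z of bottle_left_mid in the frame of plank between 0.043 and 0.051 m and linear speed of each of bottle_left, bottle_middle, bottle_right, chock_a, chock_b below 0.01 m/s and z of bottle_middle_mid in the frame of plank between 0.043 and 0.051 m and z of bottle_right_mid in the frame of plank between 0.043 and 0.051 m and ((x of bottle_left_mid in the frame of chock_a_mid between -0.0635 and -0.0505 m and y of bottle_left_mid in the frame of chock_a_mid between -0.035 and 0.035 m and angle between the y axis of chock_a_mid and the x axis of bottle_left_mid, either way round below 0.15 rad and angle between each of chock_a_mid, chock_b_mid's own z axis and vertical below 0.06 rad and z of chock_a_mid in the frame of plank between 0.029 and 0.038 m and x of bottle_right_mid in the frame of chock_b_mid between -0.0635 and -0.0505 m and y of bottle_right_mid in the frame of chock_b_mid between -0.035 and 0.035 m and angle between the y axis of chock_b_mid and the x axis of bottle_right_mid, either way round below 0.15 rad and z of chock_b_mid in the frame of plank between 0.029 and 0.038 m) or (x of bottle_left_mid in the frame of chock_b_mid between -0.0635 and -0.0505 m and y of bottle_left_mid in the frame of chock_b_mid between -0.035 and 0.035 m and angle between the y axis of chock_b_mid and the x axis of bottle_left_mid, either way round below 0.15 rad and angle between each of chock_b_mid, chock_a_mid's own z axis and vertical below 0.06 rad and z of chock_b_mid in the frame of plank between 0.029 and 0.038 m and x of bottle_right_mid in the frame of chock_a_mid between -0.0635 and -0.0505 m and y of bottle_right_mid in the frame of chock_a_mid between -0.035 and 0.035 m and angle between the y axis of chock_a_mid and the x axis of bottle_right_mid, either way round below 0.15 rad and z of chock_a_mid in the frame of plank between 0.029 and 0.038 m))).
It fails at once if a bottle rolls off the plank or is stood on end ((z of bottle_left_mid in the frame of plank below 0.035 m or angle between bottle_left_mid's own x axis and vertical below 1 rad) or (z of bottle_middle_mid in the frame of plank below 0.035 m or angle between bottle_middle_mid's own x axis and vertical below 1 rad) or (z of bottle_right_mid in the frame of plank below 0.035 m or angle between bottle_right_mid's own x axis and vertical below 1 rad)).
It fails at once if a bystander is moved by more than 30 mm (distance of any of sauce_bowl, ramekin_left, ramekin_near, turner, spoon from where it was at the start of the episode above 0.03 m).
It also fails if it takes over 70 s, if anything falls off the work surface, if the arm or the gripper's body presses on something with over 40 N, if the wrist force passes 120 N, or if a joint passes its speed limit or range.

## Working session

There is one attempt and no reset: what is moved stays moved. The work goes in short steps, Python scripts to look and compute and a tool call to move; the robot and the scene stay as the last step left them, time stands still between calls to the robot, and variables do not carry over. Pictures are saved under pics/ and viewed, at most 10 in all, crops included, and the job is handed in when it is done.

Besides the shell and the picture viewer there is one more tool, called after "Call:" as name(argument=value, ...), one argument or row to a line, values as JSON. apply_moves: Moves the arm, as the interface text tells. Its arguments: {"type":"object","properties":{"rows":{"type":"array"}},"required":["rows"]}

```bash
mkdir -p pics; ls; python3 - <<'E'
from rig import *
import cv2,numpy as np
s=read_state();print(s['time_s'],s['position'],s['tcp_rot'],s['opening'])
for n in('scene','top'):
    p,d=capture(n);np.savez(f'pics/{n}0.npz',p=p,d=d);cv2.imwrite(f'pics/{n}0.png',p[...,::-1]);print(n,camera_params(n))
E
```

```text
pics
0.0 [0.24804863 0.57293283 0.24655912] [[-9.17579344e-01  3.97550915e-01 -1.19100625e-03]
 [ 3.97552523e-01  9.17577638e-01 -1.80816718e-03]
 [ 3.74002189e-04 -2.13262440e-03 -9.99997656e-01]] 1.001479279927479
scene {'fx': 496.7818214200572, 'fy': 496.7818214200572, 'cx': 273.4245821312316, 'cy': 209.90982892511894, 'xyz': array([1.30535913, 1.05064822, 0.96588745]), 'orientation': array([[-0.79174199, -0.35823353,  0.49478618],
       [ 0.61084239, -0.45896517,  0.64515312],
       [-0.00402585,  0.81303119,  0.58220622]])}
top {'fx': 393.9615084183901, 'fy': 393.9615084183901, 'cx': 279.4954041555909, 'cy': 215.58140025795248, 'xyz': array([0.33417078, 0.01066066, 1.13070929]), 'orientation': array([[-0.01532832,  0.98505475, -0.1715581 ],
       [-0.99985018, -0.01372064,  0.01055293],
       [ 0.00804133,  0.17169415,  0.98511748]])}
```

View pics/top0.png

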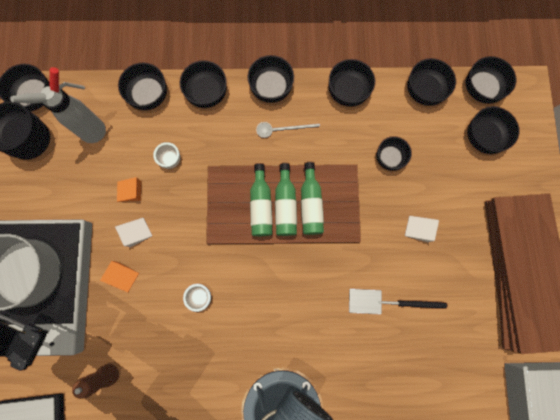

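View pics/scene0.png

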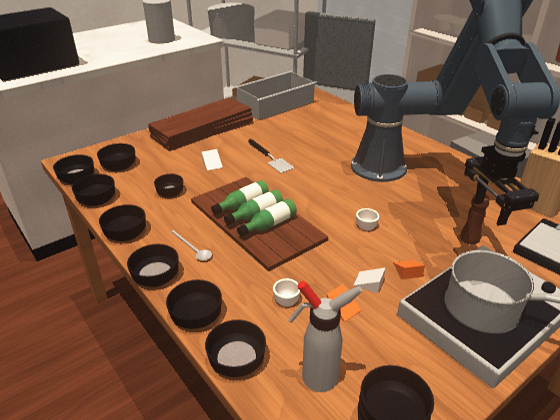

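The top view shows the plank at about (283,204), bottles at x≈261/286/312, and white wedges at (133,232) and (422,228). The orange look-alikes are at (128,189) and (120,277). In the scene view the left wedge is at (370,280) and the right one at (212,160). Next I'll measure with depth.

```bash
cat > h.py <<'E'
from rig import *
import cv2,numpy as np
def cloud(d,c):
    v,u=np.mgrid[:d.shape[0],:d.shape[1]]
    P=np.stack([(u-c['cx'])/c['fx']*d,-(v-c['cy'])/c['fy']*d,-d],-1)
    return P@np.array(c['orientation']).T+c['xyz']
def white(p): 
    h=cv2.cvtColor(p,cv2.COLOR_RGB2HSV); return ((h[...,1]<70)&(h[...,2]>150)).astype(np.uint8)
def rect(xy):
    r=cv2.minAreaRect((xy*1000).astype(np.float32)); return r
def comps(m,amin):
    n,l,st,ce=cv2.connectedComponentsWithStats(m); 
    return [(l==i,st[i],ce[i]) for i in range(1,n) if st[i,4]>amin]
E
cat > m.py <<'E'
from h import *
import sys
t=sys.argv[1]
for n in('top','scene'):
    z=np.load(f'pics/{n}{t}.npz');p,d=z['p'],z['d'];W=cloud(d,camera_params(n))
    print(n,'bench z',np.median(W[250:270,300:340,2]) if n=='top' else '')
    for m,st,ce in comps(white(p),120):
        Q=W[m&(d>0)]; 
        if len(Q)==0: continue
        q=np.median(Q,0)
        if not(.3<q[0]<.85 and -.45<q[1]<.5): continue
        A=np.c_[Q[:,:2]-Q[:,:2].mean(0),np.ones(len(Q))];k=np.linalg.lstsq(A,Q[:,2],rcond=None)[0]
        r=rect(Q[:,:2]);print(ce.round(),st[4],'mean',Q.mean(0).round(4),'z',np.percentile(Q[:,2],[2,98]).round(4),'grad',k[:2].round(3),'rect',np.round(r[0],1),np.round(r[1],1),round(r[2],1))
E
cp pics/top0.npz pics/top0.npz 2>/dev/null; python3 m.py 0
python3 - <<'E'
from h import *
z=np.load('pics/top0.npz');p,d=z['p'],z['d'];W=cloud(d,camera_params('top'))
# plank : dark pixels in height band
pl=(np.abs(W[...,2]-.018)<.006)&(W[...,0]>.4)&(W[...,0]<.8)&(abs(W[...,1])<.32)
hs=cv2.cvtColor(p,cv2.COLOR_RGB2HSV)
pl&=(hs[...,2]<120)
cs=comps(cv2.morphologyEx(pl.astype(np.uint8),cv2.MORPH_OPEN,np.ones((3,3))),500)
Q=np.concatenate([W[m] for m,_,_ in cs if True]);print('plank',rect(Q[:,:2]),np.median(Q[:,2]))
# bottles: green or tall
b=(W[...,2]>.035)&(W[...,0]>.45)&(W[...,0]<.8)&(W[...,1]>-.15)&(W[...,1]<.15)
ys=W[b]; print(ys.min(0),ys.max(0))
# body: column profile of z along y for x band
for x in (.53,.56,.59,.62):
    s=ys[abs(ys[:,0]-x)<.006]; h=s[np.argsort(s[:,1])]
    print(x,[tuple((q[1:]*1000).round().astype(int)) for q in h[::4]])
E
```

```text
top bench z -0.0012940115925567097
[276. 128.] 306 mean [0.7976 0.0046 0.005 ] z [-0.0021  0.0114] grad [ 0.015 -0.01 ] rect [797.3 -31.2] [ 46.5 188.3] 1.5
[166. 155.] 426 mean [0.7123 0.3282 0.0193] z [-0.0023  0.0439] grad [-0.159 -0.148] rect [716.6 330. ] [93.3 74. ] 44.3
[391. 156.] 290 mean [ 0.7061 -0.336   0.0048] z [0.0003 0.0093] grad [0.    0.018] rect [ 706.6 -336. ] [56.8 55.7] 44.2
[312. 210.] 522 mean [ 0.5332 -0.09    0.0695] z [0.0545 0.0778] grad [-0.016 -0.033] rect [533.2 -93.8] [60.8 73.7] 88.9
[261. 212.] 525 mean [0.5303 0.0509 0.0697] z [0.0542 0.0778] grad [-0.008 -0.012] rect [528.8  52.3] [77.9 58.5] 3.4
[286. 211.] 515 mean [ 0.5303 -0.0176  0.0698] z [0.0552 0.0784] grad [-0.005 -0.001] rect [531.2 -18.3] [73.3 57.1] 2.1
[421. 228.] 642 mean [ 0.486  -0.4051  0.0218] z [-0.001   0.0432] grad [-0.182 -0.53 ] rect [ 489.5 -413.9] [88.6 71.1] 74.1
[133. 231.] 635 mean [0.4877 0.4131 0.0216] z [-0.0004  0.0429] grad [-0.268  0.507] rect [489.2 420.5] [68.6 85.3] 26.8
[197. 298.] 586 mean [0.3014 0.2308 0.0168] z [-0.002   0.0433] grad [ 0.021 -0.05 ] rect [301. 233.] [80.9 74.5] 89.1
scene bench z 
[211. 159.] 304 mean [ 0.4864 -0.404   0.0209] z [-0.      0.0421] grad [-0.146 -0.536] rect [ 485.5 -406.6] [80.8 62.6] 73.5
[266. 201.] 795 mean [0.5306 0.     0.067 ] z [0.0474 0.0785] grad [ 0.015 -0.023] rect [531.   -9.9] [ 74.5 189. ] 1.0
[197. 249.] 204 mean [0.7944 0.0053 0.0054] z [-0.002   0.0112] grad [ 0.021 -0.006] rect [790.1 -27.8] [187.4  46.1] 89.1
[286. 289.] 428 mean [0.7001 0.3142 0.0262] z [0.0027 0.0438] grad [0.2   0.187] rect [708.3 323.9] [72.  67.1] 65.0Traceback (most recent call last):
  File "<stdin>", line 8, in <module>
ValueError: need at least one array to concatenate
```

```bash
cat > fit.py <<'E'
from h import *
from scipy.optimize import least_squares
import sys
t=sys.argv[1]
D={}
for n in('top','scene'):
    f=f'pics/{n}{t}.npz'
    try: z=np.load(f)
    except FileNotFoundError:
        p,d=capture(n);np.savez(f,p=p,d=d);cv2.imwrite(f[:-3]+'png',p[...,::-1]);z=np.load(f)
    D[n]=(z['p'],z['d'],cloud(z['d'],camera_params(n)))
for n,(p,d,W) in D.items():
    B=(W[...,0]>.42)&(W[...,0]<.78)&(abs(W[...,1])<.3)&(d>0)
    pl=B&(abs(W[...,2]-.018)<.005);Q=W[pl]
    print(n,'plank',np.round(rect(Q[:,:2]),1) if 0 else rect(Q[:,:2]),'z',np.median(Q[:,2]).round(4))
    hs=cv2.cvtColor(p,cv2.COLOR_RGB2HSV)
    # labels: one per bottle -> seeds; cylinder fit on points above 58 mm
    T=W[B&(W[...,2]>.058)&(W[...,0]<.60)]
    km=cv2.kmeans(T[:,1].astype(np.float32),3,None,(3,50,1e-5),5,cv2.KMEANS_PP_CENTERS)
    for i in np.argsort(-km[2][:,0]):
        Q=T[km[1][:,0]==i]
        f=lambda v:(np.hypot((Q[:,1]-v[0]-v[1]*(Q[:,0]-.54))/np.hypot(1,v[1]),Q[:,2]-v[2])-.029)
        r=least_squares(f,[Q[:,1].mean(),0,.047],loss='soft_l1',f_scale=.001)
        y0,k,zc=r.x
        # ends along the axis: whole bottle above z .04
        A=W[B&(abs(W[...,1]-y0-k*(W[...,0]-.54))<.01)&(W[...,2]>.05)]
        print(' bottle y@.54 %.4f slope %.4f z %.4f rms %.4f x %.3f..%.3f'%(y0,k,zc,np.sqrt((r.fun**2).mean()),A[:,0].min(),A[:,0].max()))
E
python3 fit.py 0
python3 - <<'E'
from h import *
for n in('top','scene'):
    z=np.load(f'pics/{n}0.npz');W=cloud(z['d'],camera_params(n));w=white(z['p'])>0
    for x,y in((.488,.413),(.486,-.405)):
        m=w&(np.hypot(W[...,0]-x,W[...,1]-y)<.07)&(z['d']>0)
        m=cv2.morphologyEx(m.astype(np.uint8),cv2.MORPH_OPEN,np.ones((3,3)))>0
        Q=W[m];Q=Q[(Q[:,2]>.004)&(Q[:,2]<.042)]
        A=np.c_[Q[:,:2]-[x,y],np.ones(len(Q))]
        for _ in range(4):
            k=np.linalg.lstsq(A,Q[:,2],rcond=None)[0];e=abs(A@k-Q[:,2]);g=e<.003;A,Q=A[g],Q[g]
        h=k[:2]/np.hypot(*k[:2]);s=np.array([-h[1],h[0]])
        a=(Q[:,:2])@h;b=Q[:,:2]@s
        # slope height 29 mm at the point, 45 from thin edge (2+0.6*45)
        pa=(.029-k[2])/np.hypot(*k[:2])+np.dot([x,y],h)
        lo,hi=np.percentile(b,[1,99]);print(n,len(Q),'slope',np.hypot(*k[:2]).round(3),'h',h.round(3),np.degrees(np.arctan2(h[1],h[0])).round(1),'a',np.percentile(a,[1,99]).round(4),'width',(hi-lo).round(4),'pt',(h*pa+s*(lo+hi)/2).round(4),'rect',rect(Q[:,:2]))
E
```

```text
top plank ((584.3070068359375, -0.74273681640625), (271.558349609375, 598.4404907226562), 0.2811240553855896) z 0.0169
 bottle y@.54 0.0515 slope 0.0339 z 0.0460 rms 0.0020 x 0.469..0.673
 bottle y@.54 -0.0178 slope 0.0047 z 0.0461 rms 0.0018 x 0.470..0.673
 bottle y@.54 -0.0915 slope 0.0308 z 0.0460 rms 0.0017 x 0.472..0.676
scene plank ((585.2570190429688, -3.383636474609375), (289.17486572265625, 600.8616333007812), 1.4759904146194458) z 0.0175
 bottle y@.54 0.0521 slope 0.0283 z 0.0465 rms 0.0025 x 0.469..0.673
 bottle y@.54 -0.0174 slope -0.0027 z 0.0465 rms 0.0028 x 0.471..0.674
 bottle y@.54 -0.0907 slope 0.0384 z 0.0464 rms 0.0029 x 0.468..0.675
top 432 slope 0.578 h [-0.452  0.892] 116.9 a [0.1166 0.182 ] width 0.0592 pt [0.4829 0.424 ] rect ((487.9607238769531, 414.235107421875), (60.45689010620117, 67.45936584472656), 26.150653839111328)
top 422 slope 0.574 h [-0.278 -0.961] -106.1 a [0.2214 0.2861] width 0.0595 pt [ 0.4833 -0.4161] rect ((486.64202880859375, -404.337890625), (69.74707794189453, 60.31934356689453), 74.17232513427734)
scene 152 slope 0.507 h [-0.708  0.706] 135.0 a [-0.0864 -0.016 ] width 0.0617 pt [0.4808 0.4278] rect ((487.1221618652344, 415.10760498046875), (61.015541076660156, 65.92176055908203), 26.94339942932129)
scene 114 slope 0.502 h [-0.322 -0.947] -108.8 a [0.1907 0.2633] width 0.0583 pt [ 0.4807 -0.4179] rect ((484.990478515625, -404.6942138671875), (75.18370819091797, 59.96240234375), 74.93834686279297)
```

```bash
cat > go.py <<'E'
from rig import *
import numpy as np,sys
# usage: go.py x y z yawdeg(tool y) [dir of interest...]
s=read_state();R=np.array(s['tcp_rot']);p=np.array(s['position'])
yaw=np.degrees(np.arctan2(R[1,1],R[0,1]))
print('t %.2f'%s['time_s'],'pos',p.round(4),'yaw %.2f'%yaw,'tilt',R[:2,2].round(4),'F',np.round(s['force'],1),'open %.3f'%s['opening'],'gf',s['grasp_force'])
a=list(map(float,sys.argv[1:]))
for i in range(0,len(a)-3,4):
    d=(R.T@(np.array(a[i:i+3])-p))*1000
    print(a[i:i+4],'-> x %.1f y %.1f z %.1f rz %.2f'%(*d,(yaw-a[i+3])/6))
E
python3 go.py .481 .427 .1 26.5 .481 .427 .03 26.5
```

```text
t 0.10 pos [0.2481 0.573  0.2467] yaw 66.57 tilt [-0.0011 -0.0016] F [-1.1 -0.7 -0.4] open 1.001 gf 0.0
[0.481, 0.427, 0.1, 26.5] -> x -271.8 y -41.1 z 146.6 rz 6.68
[0.481, 0.427, 0.03, 26.5] -> x -271.8 y -40.9 z 216.6 rz 6.68
```

Call:
apply_moves(
  rows=[
    {"x": -136, "y": -20, "z": 60, "rz": 3.3},
    {"x": -136, "y": -20, "z": 60, "rz": 3.3},
    {"x": -136, "y": -20, "z": 60, "rz": 3.3},
    {"x": -272, "y": -41, "z": 147, "rz": 6.68},
    {"x": -272, "y": -41, "z": 147, "rz": 6.68},
    {"x": -272, "y": -41, "z": 147, "rz": 6.68},
    {"x": -272, "y": -41, "z": 147, "rz": 6.68},
    {"x": -272, "y": -41, "z": 147, "rz": 6.68},
  ],
)

```text
validation failed for argument at $.ro...
```

```bash
python3 go.py .481 .427 .03 26.5
```

```text
t 0.10 pos [0.2481 0.573  0.2467] yaw 66.57 tilt [-0.0011 -0.0016] F [-1.1 -0.7 -0.4] open 1.001 gf 0.0
[0.481, 0.427, 0.03, 26.5] -> x -271.8 y -40.9 z 216.6 rz 6.68
```

Call:
apply_moves(
  rows=[
    {"x": -136, "y": -20, "z": 60, "rx": 0, "ry": 0, "rz": 3.3, "claw": 0},
  ],
)

```text
time_s: 0.22
position: [0.2956, 0.5459, 0.2238]
tcp_rot: [[-0.828, 0.561, 0.002], [0.561, 0.828, 0.005], [0.001, 0.005, -1.0]]
force: [1.1, -0.4, 0.7]
opening: 0.999
grasp_force: 0.0
```

```bash
python3 go.py .481 .427 .1 26.5
```

```text
t 0.23 pos [0.2956 0.5459 0.2238] yaw 55.88 tilt [0.0021 0.0045] F [ 1.1 -0.4  0.7] open 0.999 gf 0.0
[0.481, 0.427, 0.1, 26.5] -> x -220.3 y 5.0 z 123.7 rz 4.90
```

Call:
apply_moves(
  rows=[
    {"x": -220, "y": 5, "z": 124, "rx": 0, "ry": 0, "rz": 4.9, "claw": 0},
    {"x": -220, "y": 5, "z": 124, "rx": 0, "ry": 0, "rz": 4.9, "claw": 0},
    {"x": -220, "y": 5, "z": 124, "rx": 0, "ry": 0, "rz": 4.9, "claw": 0},
    {"x": -220, "y": 5, "z": 124, "rx": 0, "ry": 0, "rz": 4.9, "claw": 0},
    {"x": -220, "y": 5, "z": 124, "rx": 0, "ry": 0, "rz": 4.9, "claw": 0},
    {"x": -220, "y": 5, "z": 124, "rx": 0, "ry": 0, "rz": 4.9, "claw": 0},
    {"x": -220, "y": 5, "z": 124, "rx": 0, "ry": 0, "rz": 4.9, "claw": 0},
  ],
)

```text
time_s: 1.1
position: [0.4809, 0.425, 0.0993]
tcp_rot: [[-0.447, 0.895, 0.0], [0.895, 0.447, 0.001], [0.0, 0.001, -1.0]]
force: [-0.6, -0.3, 0.2]
opening: 0.998
grasp_force: 0.0
```

```bash
python3 go.py .481 .427 .03 26.5
```

```text
t 1.10 pos [0.4809 0.425  0.0993] yaw 26.53 tilt [0.0004 0.0006] F [-0.6 -0.3  0.2] open 0.998 gf 0.0
[0.481, 0.427, 0.03, 26.5] -> x 1.7 y 0.9 z 69.3 rz 0.01
```

Call:
apply_moves(
  rows=[
    {"x": 2, "y": 1, "z": 40, "rx": 0, "ry": 0, "rz": 0, "claw": 0},
    {"x": 2, "y": 1, "z": 69, "rx": 0, "ry": 0, "rz": 0, "claw": 0},
    {"x": 2, "y": 1, "z": 69, "rx": 0, "ry": 0, "rz": 0, "claw": 0},
    {"x": 2, "y": 1, "z": 69, "rx": 0, "ry": 0, "rz": 0, "claw": 255},
    {"x": 2, "y": 1, "z": 69, "rx": 0, "ry": 0, "rz": 0, "claw": 255},
    {"x": 2, "y": 1, "z": 69, "rx": 0, "ry": 0, "rz": 0, "claw": 255},
    {"x": 2, "y": 1, "z": 69, "rx": 0, "ry": 0, "rz": 0, "claw": 255},
    {"x": 2, "y": 1, "z": 69, "rx": 0, "ry": 0, "rz": 0, "claw": 255},
  ],
)

```text
time_s: 2.1
position: [0.4823, 0.4264, 0.0305]
tcp_rot: [[-0.445, 0.895, 0.001], [0.895, 0.445, 0.001], [0.0, 0.001, -1.0]]
force: [-0.9, -0.4, 6.4]
opening: 0.685
grasp_force: 30.0
```

```bash
python3 go.py .481 .427 .13 26.5
```

```text
t 2.10 pos [0.4823 0.4264 0.0305] yaw 26.43 tilt [0.001  0.0007] F [-0.9 -0.4  6.4] open 0.685 gf 30.00100788194686
[0.481, 0.427, 0.13, 26.5] -> x 1.1 y -0.8 z -99.5 rz -0.01
```

Call:
apply_moves(
  rows=[
    {"x": 0, "y": 0, "z": -60, "rx": 0, "ry": 0, "rz": 0, "claw": 255},
    {"x": 0, "y": 0, "z": -100, "rx": 0, "ry": 0, "rz": 0, "claw": 255},
    {"x": 0, "y": 0, "z": -100, "rx": 0, "ry": 0, "rz": 0, "claw": 255},
  ],
)

```text
time_s: 2.48
position: [0.4841, 0.4274, 0.1331]
tcp_rot: [[-0.445, 0.895, 0.007], [0.895, 0.445, 0.004], [0.001, 0.008, -1.0]]
force: [-0.5, -0.5, -1.0]
opening: 0.685
grasp_force: 30.0
```

```bash
python3 go.py .531 .155 .12 1.8
```

```text
t 2.48 pos [0.4841 0.4274 0.1331] yaw 26.43 tilt [0.0067 0.0041] F [-0.5 -0.5 -1. ] open 0.685 gf 30.000003799796104
[0.531, 0.155, 0.12, 1.8] -> x -264.8 y -79.4 z 12.3 rz 4.11
```

Call:
apply_moves(
  rows=[
    {"x": -53, "y": -16, "z": 10, "rx": 0, "ry": 0, "rz": 0.8, "claw": 255},
    {"x": -106, "y": -32, "z": 10, "rx": 0, "ry": 0, "rz": 1.6, "claw": 255},
    {"x": -160, "y": -48, "z": 12, "rx": 0, "ry": 0, "rz": 2.5, "claw": 255},
    {"x": -212, "y": -64, "z": 12, "rx": 0, "ry": 0, "rz": 3.3, "claw": 255},
    {"x": -265, "y": -79, "z": 12, "rx": 0, "ry": 0, "rz": 4.11, "claw": 255},
    {"x": -265, "y": -79, "z": 12, "rx": 0, "ry": 0, "rz": 4.11, "claw": 255},
    {"x": -265, "y": -79, "z": 12, "rx": 0, "ry": 0, "rz": 4.11, "claw": 255},
    {"x": -265, "y": -79, "z": 12, "rx": 0, "ry": 0, "rz": 4.11, "claw": 255},
  ],
)

```text
time_s: 3.48
position: [0.5284, 0.1549, 0.117]
tcp_rot: [[-0.033, 0.999, -0.001], [0.999, 0.033, 0.0], [0.0, -0.001, -1.0]]
force: [-0.6, -0.2, 0.3]
opening: 0.689
grasp_force: 30.0
```

```bash
python3 go.py .531 .155 .049 1.8 .531 .1116 .049 1.8; python3 fit.py 1; python3 m.py 1|grep -v rect.*1
```

```text
t 3.48 pos [0.5284 0.1549 0.117 ] yaw 1.89 tilt [-0.0014  0.0001] F [-0.6 -0.2  0.3] open 0.689 gf 29.999992777593434
[0.531, 0.155, 0.049, 1.8] -> x 0.0 y 2.7 z 68.0 rz 0.01
[0.531, 0.1116, 0.049, 1.8] -> x -43.3 y 1.3 z 68.0 rz 0.01
top plank ((583.8309326171875, -1.511505126953125), (595.1627197265625, 266.7782897949219), 89.79450988769531) z 0.017
 bottle y@.54 0.1683 slope -0.0381 z 0.4591 rms 0.0349 x 0.420..0.563
 bottle y@.54 0.1021 slope -0.0577 z 0.4074 rms 0.1973 x 0.420..0.572
 bottle y@.54 -0.0540 slope 0.0269 z 0.0839 rms 0.0172 x 0.475..0.602
scene plank ((585.27392578125, -3.4803466796875), (289.7475891113281, 600.3524169921875), 1.6024823188781738) z 0.0175
 bottle y@.54 0.1868 slope -0.0672 z 0.3807 rms 0.1143 x 0.420..0.624
 bottle y@.54 0.1320 slope -0.0023 z 0.4488 rms 0.1438 x 0.420..0.626
 bottle y@.54 -0.0465 slope 0.1411 z 0.0790 rms 0.0136 x 0.471..0.673
top bench z -0.0008913593015553722
scene bench z 
[261. 200.] 556 mean [ 0.5391 -0.0173  0.0659] z [0.0425 0.0785] grad [ 0.113 -0.054] rect [543.3   3.9] [222.3  74.6] 82.5
```

View pics/scene1.png

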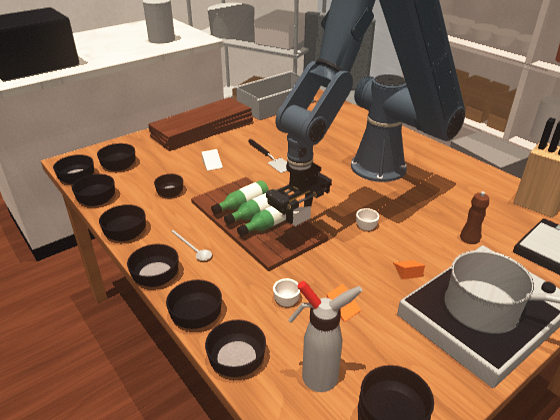

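The scene picture shows the wedge held level beside the left bottle, around (303,214), with the bottles undisturbed. I'll lower it and bring it up to the bottle slowly.

Call:
apply_moves(
  rows=[
    {"x": 0, "y": 3, "z": 30, "rx": 0, "ry": 0, "rz": 0, "claw": 255},
    {"x": 0, "y": 3, "z": 55, "rx": 0, "ry": 0, "rz": 0, "claw": 255},
    {"x": 0, "y": 3, "z": 65, "rx": 0, "ry": 0, "rz": 0, "claw": 255},
    {"x": 0, "y": 3, "z": 67, "rx": 0, "ry": 0, "rz": 0, "claw": 255},
    {"x": -15, "y": 2, "z": 67, "rx": 0, "ry": 0, "rz": 0, "claw": 255},
    {"x": -26, "y": 2, "z": 67, "rx": 0, "ry": 0, "rz": 0, "claw": 255},
    {"x": -32, "y": 2, "z": 67, "rx": 0, "ry": 0, "rz": 0, "claw": 255},
    {"x": -34, "y": 2, "z": 67, "rx": 0, "ry": 0, "rz": 0, "claw": 255},
  ],
)

```text
time_s: 4.58
position: [0.5325, 0.1189, 0.0509]
tcp_rot: [[-0.03, 1.0, 0.001], [1.0, 0.03, 0.0], [0.0, 0.001, -1.0]]
force: [0.2, -0.7, -0.3]
opening: 0.686
grasp_force: 30.0
```

```bash
python3 go.py .531 .1116 .0485 1.8
```

```text
t 4.58 pos [0.5325 0.1189 0.0509] yaw 1.70 tilt [0.0007 0.0001] F [ 0.2 -0.7 -0.3] open 0.686 gf 29.999820962548256
[0.531, 0.1116, 0.0485, 1.8] -> x -7.3 y -1.7 z 2.4 rz -0.02
```

Call:
apply_moves(
  rows=[
    {"x": 0, "y": -1, "z": 2, "rx": 0, "ry": 0, "rz": 0, "claw": 255},
    {"x": -3, "y": -1, "z": 2, "rx": 0, "ry": 0, "rz": 0, "claw": 255},
    {"x": -5, "y": -1, "z": 2, "rx": 0, "ry": 0, "rz": 0, "claw": 255},
    {"x": -6, "y": -1, "z": 2, "rx": 0, "ry": 0, "rz": 0, "claw": 255},
    {"x": -7, "y": -1, "z": 2, "rx": 0, "ry": 0, "rz": 0, "claw": 255},
    {"x": -7, "y": -1, "z": 2, "rx": 0, "ry": 0, "rz": 0, "claw": 255},
  ],
)

```text
time_s: 5.32
position: [0.5314, 0.1127, 0.0485]
tcp_rot: [[-0.031, 1.0, -0.0], [1.0, 0.031, -0.0], [-0.0, -0.0, -1.0]]
force: [-0.3, 0.5, 0.6]
opening: 0.69
grasp_force: 30.0
```

```bash
python3 go.py
```

```text
t 5.33 pos [0.5314 0.1127 0.0485] yaw 1.77 tilt [-0.     -0.0001] F [-0.3  0.5  0.6] open 0.690 gf 30.000200690701604
```

Call:
apply_moves(
  rows=[
    {"x": 0, "y": 0, "z": 0, "rx": 0, "ry": 0, "rz": 0, "claw": 0},
    {"x": 0, "y": 0, "z": 0, "rx": 0, "ry": 0, "rz": 0, "claw": 0},
    {"x": 0, "y": 0, "z": 0, "rx": 0, "ry": 0, "rz": 0, "claw": 0},
    {"x": 0, "y": 0, "z": -20, "rx": 0, "ry": 0, "rz": 0, "claw": 0},
    {"x": 0, "y": 0, "z": -80, "rx": 0, "ry": 0, "rz": 0, "claw": 0},
    {"x": 0, "y": 0, "z": -120, "rx": 0, "ry": 0, "rz": 0, "claw": 0},
    {"x": 0, "y": 0, "z": -120, "rx": 0, "ry": 0, "rz": 0, "claw": 0},
  ],
)

```text
time_s: 6.2
position: [0.5337, 0.1128, 0.1718]
tcp_rot: [[-0.031, 0.999, 0.008], [1.0, 0.031, 0.0], [-0.0, 0.008, -1.0]]
force: [0.9, -0.9, -0.0]
opening: 0.998
grasp_force: 0.0
```

```bash
python3 go.py .482 -.419 .1 -16
```

```text
t 6.20 pos [0.5337 0.1128 0.1718] yaw 1.79 tilt [0.0079 0.    ] F [ 0.9 -0.9 -0. ] open 0.998 gf 0.0
[0.482, -0.419, 0.1, -16.0] -> x -529.9 y -68.8 z 71.4 rz 2.96
```

Call:
apply_moves(
  rows=[
    {"x": -60, "y": -8, "z": 0, "rx": 0, "ry": 0, "rz": 0.3, "claw": 0},
    {"x": -120, "y": -16, "z": 0, "rx": 0, "ry": 0, "rz": 0.7, "claw": 0},
    {"x": -180, "y": -24, "z": 0, "rx": 0, "ry": 0, "rz": 1, "claw": 0},
    {"x": -240, "y": -32, "z": 0, "rx": 0, "ry": 0, "rz": 1.3, "claw": 0},
    {"x": -300, "y": -40, "z": 0, "rx": 0, "ry": 0, "rz": 1.7, "claw": 0},
    {"x": -360, "y": -48, "z": 10, "rx": 0, "ry": 0, "rz": 2, "claw": 0},
    {"x": -420, "y": -56, "z": 30, "rx": 0, "ry": 0, "rz": 2.3, "claw": 0},
    {"x": -480, "y": -63, "z": 50, "rx": 0, "ry": 0, "rz": 2.6, "claw": 0},
    {"x": -530, "y": -69, "z": 71, "rx": 0, "ry": 0, "rz": 2.96, "claw": 0},
    {"x": -530, "y": -69, "z": 71, "rx": 0, "ry": 0, "rz": 2.96, "claw": 0},
  ],
)

```text
time_s: 7.45
position: [0.4769, -0.4223, 0.0939]
tcp_rot: [[0.28, 0.96, -0.002], [0.96, -0.28, 0.002], [0.001, -0.003, -1.0]]
force: [-0.8, 1.5, 0.3]
opening: 1.002
grasp_force: 0.0
```

```bash
python3 go.py .482 -.419 .03 -16; python3 fit.py 2
```

```text
t 7.45 pos [ 0.4769 -0.4223  0.0939] yaw -16.27 tilt [-0.0023  0.0019] F [-0.8  1.5  0.3] open 1.002 gf 0.0
[0.482, -0.419, 0.03, -16.0] -> x 4.6 y 4.2 z 63.9 rz -0.05
top plank ((611.6825561523438, 0.853515625), (597.4830322265625, 322.3653564453125), 89.87417602539062) z 0.0169
 bottle y@.54 0.0173 slope 0.0245 z 0.0865 rms 0.0190 x 0.470..0.604
 bottle y@.54 -0.0898 slope 0.1079 z 0.1050 rms 0.3978 x 0.420..0.674
 bottle y@.54 -0.0395 slope 1.1809 z 0.7305 rms 0.0039 x 0.420..0.636
scene plank ((610.859130859375, 0.9000244140625), (329.3373718261719, 597.9259643554688), 0.07368255406618118) z 0.0176
 bottle y@.54 0.0319 slope 0.0310 z 0.0642 rms 0.0173 x 0.475..0.672
 bottle y@.54 -0.0762 slope 0.1241 z 0.1007 rms 0.2698 x 0.420..0.658
 bottle y@.54 -0.3549 slope -0.8022 z 0.5033 rms 0.0273 x 0.420..0.457
```

Call:
apply_moves(
  rows=[
    {"x": 5, "y": 4, "z": 30, "rx": 0, "ry": 0, "rz": -0.05, "claw": 0},
    {"x": 5, "y": 4, "z": 64, "rx": 0, "ry": 0, "rz": -0.05, "claw": 0},
    {"x": 5, "y": 4, "z": 64, "rx": 0, "ry": 0, "rz": -0.05, "claw": 0},
    {"x": 5, "y": 4, "z": 64, "rx": 0, "ry": 0, "rz": -0.05, "claw": 255},
    {"x": 5, "y": 4, "z": 64, "rx": 0, "ry": 0, "rz": -0.05, "claw": 255},
    {"x": 5, "y": 4, "z": 64, "rx": 0, "ry": 0, "rz": -0.05, "claw": 255},
    {"x": 5, "y": 4, "z": 64, "rx": 0, "ry": 0, "rz": -0.05, "claw": 255},
  ],
)

```text
time_s: 8.43
position: [0.4844, -0.4159, 0.0346]
tcp_rot: [[0.27, 0.963, 0.001], [0.963, -0.27, -0.001], [-0.001, 0.001, -1.0]]
force: [-0.4, -0.4, 4.1]
opening: 0.684
grasp_force: 30.0
```

```bash
sed -i 's/(W\[...,2\]>.058)&/(W[...,2]>.058)\&(W[...,2]<.083)\&(abs(W[...,1])<.13)\&/' fit.py; python3 go.py; python3 fit.py 2;  python3 fit.py 3
```

```text
t 8.43 pos [ 0.4844 -0.4159  0.0346] yaw -15.69 tilt [ 0.0009 -0.0011] F [-0.4 -0.4  4.1] open 0.684 gf 29.958923213998787
top plank ((611.6825561523438, 0.853515625), (597.4830322265625, 322.3653564453125), 89.87417602539062) z 0.0169
 bottle y@.54 0.0509 slope 0.0352 z 0.0461 rms 0.0062 x 0.470..0.673
 bottle y@.54 -0.0178 slope 0.0042 z 0.0460 rms 0.0017 x 0.470..0.674
 bottle y@.54 -0.0916 slope 0.0269 z 0.0461 rms 0.0017 x 0.420..0.677
scene plank ((610.859130859375, 0.9000244140625), (329.3373718261719, 597.9259643554688), 0.07368255406618118) z 0.0176
 bottle y@.54 0.0516 slope 0.0352 z 0.0465 rms 0.0070 x 0.470..0.672
 bottle y@.54 -0.0172 slope 0.0086 z 0.0468 rms 0.0028 x 0.469..0.674
 bottle y@.54 -0.0911 slope 0.0235 z 0.0463 rms 0.0028 x 0.420..0.677
top plank ((583.3644409179688, 0.500457763671875), (598.7130126953125, 267.084228515625), 89.48922729492188) z 0.0169
 bottle y@.54 0.0509 slope 0.0304 z 0.0460 rms 0.0076 x 0.470..0.673
 bottle y@.54 -0.0179 slope 0.0102 z 0.0460 rms 0.0017 x 0.470..0.674
 bottle y@.54 -0.0916 slope 0.0315 z 0.0459 rms 0.0018 x 0.420..0.676
scene plank ((584.8865966796875, -1.978912353515625), (284.2267150878906, 599.5349731445312), 0.9153714179992676) z 0.0176
 bottle y@.54 0.0511 slope 0.0378 z 0.0466 rms 0.0057 x 0.468..0.674
 bottle y@.54 -0.0179 slope -0.0007 z 0.0463 rms 0.0026 x 0.466..0.674
 bottle y@.54 -0.0907 slope 0.0380 z 0.0466 rms 0.0030 x 0.420..0.676
```

View pics/scene3.png

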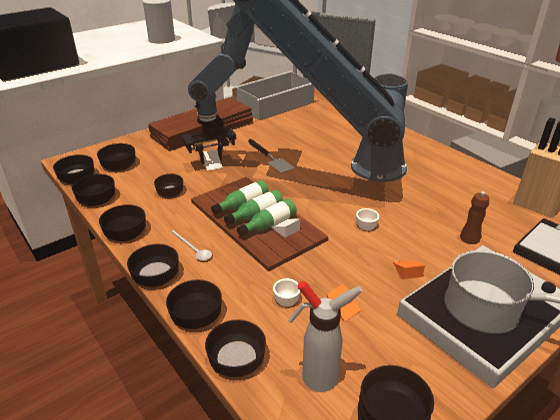

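The first wedge is seated against the left bottle, around (290,228), and the second is gripped at (212,158). Lift and carry over.

Call:
apply_moves(
  rows=[
    {"x": 0, "y": 0, "z": -60, "rx": 0, "ry": 0, "rz": 0, "claw": 255},
    {"x": 0, "y": 0, "z": -90, "rx": 0, "ry": 0, "rz": 0, "claw": 255},
    {"x": 0, "y": 0, "z": -90, "rx": 0, "ry": 0, "rz": 0, "claw": 255},
  ],
)

```text
time_s: 8.9
position: [0.4853, -0.4169, 0.126]
tcp_rot: [[0.27, 0.963, 0.004], [0.963, -0.27, -0.005], [-0.003, 0.005, -1.0]]
force: [0.2, -0.0, -1.3]
opening: 0.687
grasp_force: 30.0
```

```bash
python3 go.py .537 -.195 .11 1.8
```

```text
t 8.90 pos [ 0.4853 -0.4169  0.126 ] yaw -15.69 tilt [ 0.0037 -0.0045] F [ 0.2 -0.  -1.3] open 0.687 gf 29.95953770179767
[0.537, -0.195, 0.11, 1.8] -> x 227.7 y -10.3 z 15.2 rz -2.92
```

Call:
apply_moves(
  rows=[
    {"x": 50, "y": -2, "z": 0, "rx": 0, "ry": 0, "rz": -0.6, "claw": 255},
    {"x": 100, "y": -4, "z": 5, "rx": 0, "ry": 0, "rz": -1.2, "claw": 255},
    {"x": 150, "y": -6, "z": 10, "rx": 0, "ry": 0, "rz": -1.8, "claw": 255},
    {"x": 200, "y": -8, "z": 15, "rx": 0, "ry": 0, "rz": -2.4, "claw": 255},
    {"x": 228, "y": -10, "z": 15, "rx": 0, "ry": 0, "rz": -2.92, "claw": 255},
    {"x": 228, "y": -10, "z": 15, "rx": 0, "ry": 0, "rz": -2.92, "claw": 255},
    {"x": 228, "y": -10, "z": 15, "rx": 0, "ry": 0, "rz": -2.92, "claw": 255},
  ],
)

```text
time_s: 9.78
position: [0.5358, -0.1936, 0.1076]
tcp_rot: [[-0.032, 1.0, -0.001], [1.0, 0.032, 0.0], [0.0, -0.001, -1.0]]
force: [-0.2, 0.1, -0.9]
opening: 0.687
grasp_force: 30.0
```

```bash
python3 go.py .537 -.195 .055 1.8
```

```text
t 9.78 pos [ 0.5358 -0.1936  0.1076] yaw 1.81 tilt [-0.0011  0.0002] F [-0.2  0.1 -0.9] open 0.687 gf 29.959484537830576
[0.537, -0.195, 0.055, 1.8] -> x -1.4 y 1.2 z 52.6 rz 0.00
```

Call:
apply_moves(
  rows=[
    {"x": 0, "y": 1, "z": 30, "rx": 0, "ry": 0, "rz": 0, "claw": 255},
    {"x": 0, "y": 1, "z": 50, "rx": 0, "ry": 0, "rz": 0, "claw": 255},
    {"x": 0, "y": 1, "z": 54, "rx": 0, "ry": 0, "rz": 0, "claw": 255},
    {"x": 0, "y": 1, "z": 54, "rx": 0, "ry": 0, "rz": 0, "claw": 255},
    {"x": 15, "y": 1, "z": 54, "rx": 0, "ry": 0, "rz": 0, "claw": 255},
    {"x": 28, "y": 1, "z": 54, "rx": 0, "ry": 0, "rz": 0, "claw": 255},
    {"x": 38, "y": 1, "z": 54, "rx": 0, "ry": 0, "rz": 0, "claw": 255},
    {"x": 42, "y": 1, "z": 54, "rx": 0, "ry": 0, "rz": 0, "claw": 255},
  ],
)

```text
time_s: 10.78
position: [0.5357, -0.15, 0.0548]
tcp_rot: [[-0.034, 0.999, -0.0], [0.999, 0.034, -0.0], [0.0, -0.0, -1.0]]
force: [0.4, 0.5, -0.3]
opening: 0.683
grasp_force: 30.0
```

```bash
python3 go.py .535 -.123 .0525 1.8
```

```text
t 10.78 pos [ 0.5357 -0.15    0.0548] yaw 1.92 tilt [-0. -0.] F [ 0.4  0.5 -0.3] open 0.683 gf 29.959433942567557
[0.535, -0.123, 0.0525, 1.8] -> x 27.0 y 0.2 z 2.3 rz 0.02
```

Call:
apply_moves(
  rows=[
    {"x": 0, "y": 0, "z": 2, "rx": 0, "ry": 0, "rz": 0, "claw": 255},
    {"x": 2, "y": 0, "z": 2, "rx": 0, "ry": 0, "rz": 0, "claw": 255},
    {"x": 3.5, "y": 0, "z": 2, "rx": 0, "ry": 0, "rz": 0, "claw": 255},
    {"x": 5, "y": 0, "z": 2, "rx": 0, "ry": 0, "rz": 0, "claw": 255},
    {"x": 6.5, "y": 0, "z": 2, "rx": 0, "ry": 0, "rz": 0, "claw": 255},
    {"x": 8, "y": 0, "z": 2, "rx": 0, "ry": 0, "rz": 0, "claw": 255},
    {"x": 9.5, "y": 0, "z": 2, "rx": 0, "ry": 0, "rz": 0, "claw": 255},
    {"x": 11, "y": 0, "z": 2, "rx": 0, "ry": 0, "rz": 0, "claw": 255},
    {"x": 12.5, "y": 0, "z": 2, "rx": 0, "ry": 0, "rz": 0, "claw": 255},
    {"x": 14, "y": 0, "z": 2, "rx": 0, "ry": 0, "rz": 0, "claw": 255},
  ],
)

```text
time_s: 12.02
position: [0.5354, -0.1372, 0.0526]
tcp_rot: [[-0.032, 0.999, 0.0], [0.999, 0.032, -0.0], [-0.0, 0.0, -1.0]]
force: [0.1, -1.4, 1.4]
opening: 0.689
grasp_force: 30.0
```

```bash
python3 go.py .535 -.123 .0525 1.8;python3 fit.py 4
```

```text
t 12.03 pos [ 0.5354 -0.1372  0.0526] yaw 1.83 tilt [ 0.0003 -0.0002] F [ 0.1 -1.4  1.4] open 0.689 gf 29.96260634623468
[0.535, -0.123, 0.0525, 1.8] -> x 14.2 y 0.0 z 0.1 rz 0.01
top plank ((583.8399658203125, 1.049957275390625), (597.419189453125, 264.410888671875), 89.67112731933594) z 0.0174Traceback (most recent call last):
  File "fit.py", line 19, in <module>
    km=cv2.kmeans(T[:,1].astype(np.float32),3,None,(3,50,1e-5),5,cv2.KMEANS_PP_CENTERS)
cv2.error: OpenCV(4.12.0) /io/opencv/modules/core/src/kmeans.cpp:243: error: (-2:Unspecified error) in function 'double cv::kmeans(cv::InputArray, int, cv::InputOutputArray, cv::TermCriteria, int, int, cv::OutputArray)'
> There can't be more clusters than elements (expected: 'N >= K'), where
>     'N' is 0
> must be greater than or equal to
>     'K' is 3
```

Call:
apply_moves(
  rows=[
    {"x": 1.5, "y": 0, "z": 0, "rx": 0, "ry": 0, "rz": 0, "claw": 255},
    {"x": 3, "y": 0, "z": 0, "rx": 0, "ry": 0, "rz": 0, "claw": 255},
    {"x": 4.5, "y": 0, "z": 0, "rx": 0, "ry": 0, "rz": 0, "claw": 255},
    {"x": 6, "y": 0, "z": 0, "rx": 0, "ry": 0, "rz": 0, "claw": 255},
    {"x": 7, "y": 0, "z": 0, "rx": 0, "ry": 0, "rz": 0, "claw": 255},
    {"x": 8, "y": 0, "z": 0, "rx": 0, "ry": 0, "rz": 0, "claw": 255},
    {"x": 9, "y": 0, "z": 0, "rx": 0, "ry": 0, "rz": 0, "claw": 255},
    {"x": 10, "y": 0, "z": 0, "rx": 0, "ry": 0, "rz": 0, "claw": 255},
    {"x": 11, "y": 0, "z": 0, "rx": 0, "ry": 0, "rz": 0, "claw": 255},
    {"x": 12, "y": 0, "z": 0, "rx": 0, "ry": 0, "rz": 0, "claw": 255},
  ],
)

```text
time_s: 13.38
position: [0.535, -0.1253, 0.0526]
tcp_rot: [[-0.032, 0.999, 0.0], [0.999, 0.032, -0.0], [-0.0, 0.0, -1.0]]
force: [-0.8, -4.6, 1.7]
opening: 0.684
grasp_force: 30.0
```

```bash
python3 go.py .535 -.123 .0525 1.8;python3 -c "
from h import *
p,d=capture('scene');np.savez('pics/scene5.npz',p=p,d=d);cv2.imwrite('pics/s5.png',cv2.resize(p[150:290,170:350],None,fx=4,fy=4)[...,::-1])"
```

```text
t 13.38 pos [ 0.535  -0.1253  0.0526] yaw 1.84 tilt [ 0.0002 -0.0002] F [-0.8 -4.6  1.7] open 0.684 gf 29.969621124328114
[0.535, -0.123, 0.0525, 1.8] -> x 2.3 y 0.1 z 0.1 rz 0.01
```

View pics/s5.png

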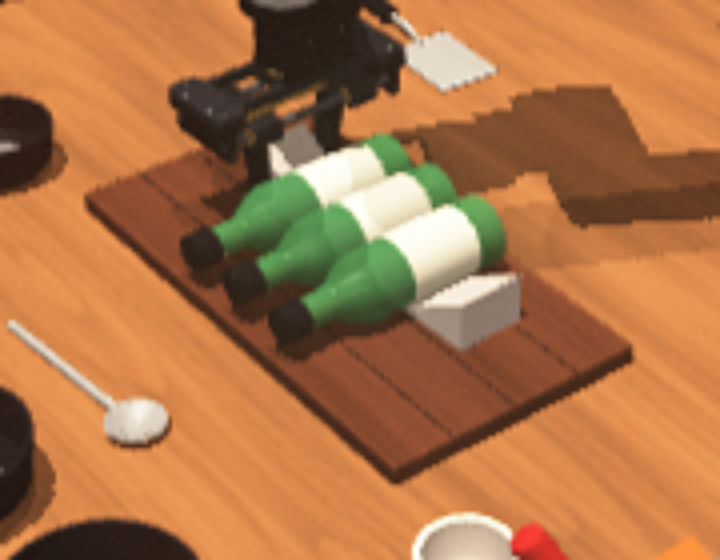

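The crop shows the three bottles closed up between both wedges: the left wedge at about (465,305), and the right one in the jaws at (295,150). Force is rising (−4.6 N). I'll push a bit more to seat everything.

Call:
apply_moves(
  rows=[
    {"x": 0.7, "y": 0, "z": 0, "rx": 0, "ry": 0, "rz": 0, "claw": 255},
    {"x": 1.4, "y": 0, "z": 0, "rx": 0, "ry": 0, "rz": 0, "claw": 255},
    {"x": 2, "y": 0, "z": 0, "rx": 0, "ry": 0, "rz": 0, "claw": 255},
    {"x": 2.5, "y": 0, "z": 0, "rx": 0, "ry": 0, "rz": 0, "claw": 255},
    {"x": 2.5, "y": 0, "z": 0, "rx": 0, "ry": 0, "rz": 0, "claw": 255},
  ],
)

```text
time_s: 14.05
position: [0.5352, -0.1232, 0.0526]
tcp_rot: [[-0.032, 0.999, 0.001], [0.999, 0.032, -0.001], [-0.001, 0.001, -1.0]]
force: [-0.9, -5.2, 2.6]
opening: 0.681
grasp_force: 30.0
```

```bash
python3 go.py
```

```text
t 14.05 pos [ 0.5352 -0.1232  0.0526] yaw 1.84 tilt [ 0.0007 -0.0008] F [-0.9 -5.2  2.6] open 0.681 gf 29.969914705725387
```

Steady about 5 N means the whole row is being pushed. Release, lift, move aside and check.

Call:
apply_moves(
  rows=[
    {"x": 0, "y": 0, "z": 0, "rx": 0, "ry": 0, "rz": 0, "claw": 0},
    {"x": 0, "y": 0, "z": 0, "rx": 0, "ry": 0, "rz": 0, "claw": 0},
    {"x": 0, "y": 0, "z": 0, "rx": 0, "ry": 0, "rz": 0, "claw": 0},
    {"x": 0, "y": 0, "z": -20, "rx": 0, "ry": 0, "rz": 0, "claw": 0},
    {"x": 0, "y": 0, "z": -80, "rx": 0, "ry": 0, "rz": 0, "claw": 0},
    {"x": -50, "y": 0, "z": -120, "rx": 0, "ry": 0, "rz": 0, "claw": 0},
    {"x": -110, "y": 0, "z": -120, "rx": 0, "ry": 0, "rz": 0, "claw": 0},
    {"x": -170, "y": 0, "z": -120, "rx": 0, "ry": 0, "rz": 0, "claw": 0},
    {"x": -230, "y": 0, "z": -120, "rx": 0, "ry": 0, "rz": 0, "claw": 0},
    {"x": -270, "y": 0, "z": -120, "rx": 0, "ry": 0, "rz": 0, "claw": 0},
  ],
)

```text
time_s: 15.3
position: [0.5432, -0.3951, 0.1723]
tcp_rot: [[-0.03, 1.0, 0.0], [1.0, 0.03, 0.0], [0.0, 0.0, -1.0]]
force: [0.4, 1.7, 0.1]
opening: 0.998
grasp_force: 0.0
```

```bash
python3 go.py; python3 fit.py 6; python3 - <<'E'
from h import *
z=np.load('pics/top6.npz');cv2.imwrite('pics/t6.png',cv2.resize(z['p'][140:270,190:380],None,fx=4,fy=4)[...,::-1])
for n in('top','scene'):
    z=np.load(f'pics/{n}6.npz');W=cloud(z['d'],camera_params(n));w=white(z['p'])>0
    for x,y in((.532,.12),(.532,-.135)):
        m=w&(abs(W[...,0]-x)<.05)&(abs(W[...,1]-y)<.045)&(W[...,2]<.066)&(z['d']>0)
        Q=W[m];Q=Q[(Q[:,2]>.035)&(Q[:,2]<.06)]
        if len(Q)<20: print(n,'few');continue
        print(n,len(Q),'mean',Q.mean(0).round(4),'y',np.percentile(Q[:,1],[1,99]).round(4),rect(Q[:,:2]))
        k=np.linalg.lstsq(np.c_[Q[:,:2]-[.532,0],np.ones(len(Q))],Q[:,2],rcond=None)[0]
        print('  grad',k[:2].round(3),'y where z=47:',((.047-.001-k[2])/k[1]).round(4))
E
```

```text
t 15.30 pos [ 0.5432 -0.3951  0.1723] yaw 1.74 tilt [0.0002 0.0001] F [0.4 1.7 0.1] open 0.998 gf 0.0
top plank ((569.7656860351562, 41.60945129394531), (529.309814453125, 259.80426025390625), 85.55451202392578) z 0.0168
 bottle y@.54 0.0515 slope 0.0255 z 0.0459 rms 0.0083 x 0.469..0.673
 bottle y@.54 -0.0075 slope 0.0165 z 0.0459 rms 0.0018 x 0.470..0.672
 bottle y@.54 -0.0654 slope 0.0203 z 0.0463 rms 0.0017 x 0.420..0.675
scene plank ((612.91259765625, -0.2843017578125), (330.2441101074219, 598.669677734375), 0.3771040141582489) z 0.0176
 bottle y@.54 0.0520 slope 0.0331 z 0.0465 rms 0.0065 x 0.467..0.675
 bottle y@.54 -0.0069 slope 0.0227 z 0.0467 rms 0.0032 x 0.465..0.673
 bottle y@.54 -0.0650 slope 0.0176 z 0.0467 rms 0.0028 x 0.420..0.676
top 358 mean [0.5308 0.1081 0.0478] y [0.0777 0.1306] ((530.5194091796875, 104.12589263916016), (64.81733703613281, 57.1669807434082), 1.6728386878967285)
  grad [-0.011  0.275] y where z=47: 0.1014
top 183 mean [ 0.5463 -0.1164  0.0459] y [-0.1422 -0.0915] ((535.31591796875, -117.84467315673828), (53.47223663330078, 62.32688903808594), 89.33390045166016)
  grad [-0.01 -0.22] y where z=47: -0.1163
scene 176 mean [0.535  0.0999 0.0499] y [0.0754 0.1326] ((530.1644287109375, 105.0979232788086), (59.68880844116211, 64.55290222167969), 89.54209899902344)
  grad [-0.055  0.039] y where z=47: -0.0036
scene 154 mean [ 0.5372 -0.1311  0.051 ] y [-0.148  -0.1146] ((532.9440307617188, -131.20556640625), (65.74805450439453, 35.07450485229492), 3.4093546867370605)
  grad [-0.009 -0.373] y where z=47: -0.1176
```

View pics/t6.png

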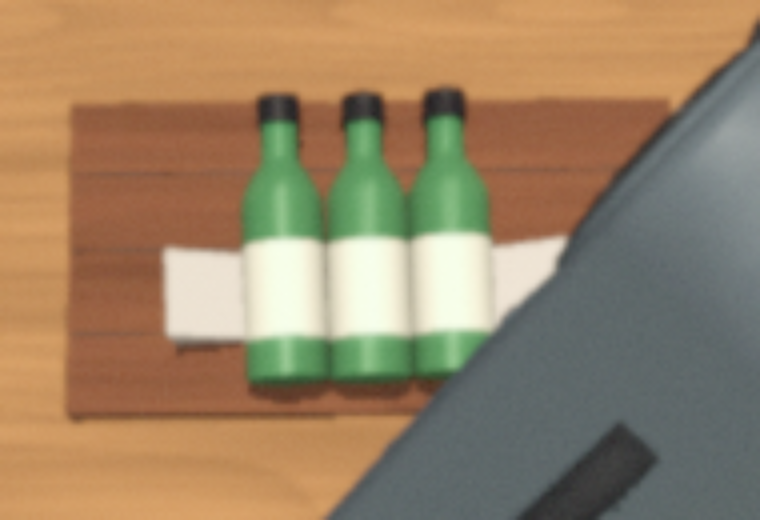

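The top view shows the bottles touching (59 and 58 mm apart) with a wedge at each end, the right one partly hidden. I'll clear the arm for a proper measurement of both wedges.

Call:
apply_moves(
  rows=[
    {"x": -50, "y": -30, "z": -10, "rx": 0, "ry": 0, "rz": 0, "claw": 0},
    {"x": -100, "y": -60, "z": -20, "rx": 0, "ry": 0, "rz": 0, "claw": 0},
    {"x": -150, "y": -100, "z": -30, "rx": 0, "ry": 0, "rz": 0, "claw": 0},
    {"x": -180, "y": -150, "z": -40, "rx": 0, "ry": 0, "rz": 0, "claw": 0},
    {"x": -200, "y": -200, "z": -40, "rx": 0, "ry": 0, "rz": 0, "claw": 0},
    {"x": -200, "y": -240, "z": -40, "rx": 0, "ry": 0, "rz": 0, "claw": 0},
    {"x": -200, "y": -240, "z": -40, "rx": 0, "ry": 0, "rz": 0, "claw": 0},
  ],
)

```text
time_s: 16.27
position: [0.3075, -0.5992, 0.212]
tcp_rot: [[-0.028, 1.0, -0.001], [1.0, 0.028, 0.003], [0.003, -0.001, -1.0]]
force: [0.8, -0.0, -0.1]
opening: 1.0
grasp_force: 0.0
```

```bash
python3 go.py; python3 fit.py 7; python3 - <<'E'
from h import *
from scipy.ndimage import binary_erosion
for n in('top','scene'):
    z=np.load(f'pics/{n}7.npz');W=cloud(z['d'],camera_params(n));w=white(z['p'])>0
    for s,b in((1,.0515),(-1,-.0652)):
        e=s*(W[...,1]-b-.025*(W[...,0]-.54))
        m=w&(abs(W[...,0]-.534)<.06)&(e>.034)&(e<.095)&(W[...,2]>.03)&(W[...,2]<.07)&(z['d']>0)
        Q=W[m];E=e[m];me=binary_erosion(m);S=W[me&(W[...,2]<.06)];E2=e[me&(W[...,2]<.06)]
        r=cv2.minAreaRect((Q[:,:2]*1000).astype(np.float32))
        k=np.linalg.lstsq(np.c_[S[:,:2]-[.534,b],np.ones(len(S))],S[:,2],rcond=None)[0]
        print(n,s,len(Q),len(S),'heel e',np.percentile(E,[97,99.5]).round(4),'maxz',Q[:,2].max().round(4),'x',np.percentile(Q[:,0],[1,99]).round(3),'rect',np.round(r[0],1),np.round(r[1],1),round(r[2],2),'plane',k.round(3),'pt e',(s*(.047-k[2])/k[1]).round(4))
E
```

```text
t 16.27 pos [ 0.3075 -0.5992  0.212 ] yaw 1.63 tilt [-0.0009  0.0032] F [ 0.8 -0.  -0.1] open 1.000 gf 0.0
top plank ((610.3157958984375, 0.54150390625), (598.0093994140625, 319.7814636230469), 89.9096908569336) z 0.0169
 bottle y@.54 0.0513 slope 0.0296 z 0.0460 rms 0.0077 x 0.469..0.673
 bottle y@.54 -0.0074 slope 0.0166 z 0.0460 rms 0.0018 x 0.470..0.672
 bottle y@.54 -0.0653 slope 0.0171 z 0.0461 rms 0.0017 x 0.472..0.674
scene plank ((584.9603271484375, -2.561920166015625), (286.33441162109375, 600.2369995117188), 1.1295254230499268) z 0.0176
 bottle y@.54 0.0520 slope 0.0199 z 0.0465 rms 0.0074 x 0.471..0.673
 bottle y@.54 -0.0072 slope -0.0051 z 0.0464 rms 0.0033 x 0.468..0.673
 bottle y@.54 -0.0649 slope 0.0180 z 0.0465 rms 0.0031 x 0.470..0.676
top 1 387 293 heel e [0.0794 0.0814] maxz 0.0647 x [0.502 0.562] rect [532. 109.] [60.3 47.4] 1.73 plane [-0.011  0.598  0.012] pt e 0.0582
top -1 394 308 heel e [0.0798 0.0808] maxz 0.0632 x [0.505 0.565] rect [ 535.3 -122.8] [47. 61.] 89.78 plane [ 0.021 -0.577  0.013] pt e 0.0582
scene 1 127 62 heel e [0.0821 0.0848] maxz 0.0649 x [0.506 0.562] rect [533.8 112.5] [58.8 51.6] 2.19 plane [-0.202  0.577  0.013] pt e 0.0588
scene -1 166 110 heel e [0.0821 0.0833] maxz 0.0639 x [0.504 0.566] rect [ 534.8 -131. ] [36.4 63.3] 89.93 plane [-0.048 -0.293  0.032] pt e 0.0498
```

Both heels sit about 81 mm from the outer axes, which puts the point at 56 mm. The wedges are centred at x≈0.534, within about 2° of square, and the row is closed. Handing in.

```bash
python3 -c "
from rig import *
print(hand_in())"
```

```text
the job is handed in; nothing more can be done
None
```

I closed the three bottles into one row (centres 59 and 58 mm apart), put a white wedge flat and square against each end (point about 56 mm from the outer bottle's axis), and handed the job in at about 16 s; the hand-in gave no verdict.

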